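# Ready the spray-glazing bench

### The arm

A 7-joint arm with a two-finger parallel gripper is mounted at the origin on the work surface. World frame = base frame: x ahead of the robot, y to its left, z up, the work surface at z = 0. Lengths are in m, angles in degrees, forces in N, time in s.
With the tool pointing down it reaches from about 0.425 to 1.025 m from the base axis. Payload 9.4 kg.
Tool frame: the origin (TCP) lies between the finger pads; the fingertips stand 25 mm ahead of it and the grasp point (between the pads) lies 6 mm ahead of it; z points along the fingers, y is the line along which they close (so a half turn about z gives the same grasp; the last joint's range is limited). The gripper opens to 93 mm and grips with 3 to 60 N. Pads are 15 mm wide; open, the fingers measure 128 mm over their backs; the gripper's body (75 mm by 188 mm) begins 65 mm behind the grasp point.
Start: joints at [65.965, 34.337, -0.143, 91.639, 0.103, 54.024, -4.572], TCP at [0.244, -0.683, 0.244] pointing down, gripper open.
Joint ranges: [-147.43, 147.43], [-19.82, 112.94], [-74.19, 73.91], [6.32, 146.72], [-59.91, 239.91], [6.04, 106.73], [-150.56, 150.56]. Speed limits (degrees/s): [127.2, 127.2, 172.46, 172.46, 180, 180, 180].

### API

Orientations are given as a 3x3 rotation matrix whose columns are the frame's x, y, z axes.
In Python, from cell import robot, grab_frame gives the robot as it stands. The module is installed in compiled form; this text tells all that it offers.
- The arm moves only by the tool arm_command, never from a script. Its argument "moves" is a list of rows, each a list of 5 numbers: the opening in per cent of the stroke, from 0 (shut) to 100 (fully open), then the shift along the tool's x, y, z in cm, then the turn about the tool's z in degrees. A call has 1 to 12 rows; each row shifts and turns the commanded pose from where the row before left it, along the tool's axes as they then stand; what a row does not reach is not made up. A row lasts 1/8 s, in which the tool goes at most 62.5 mm and 10.7 degrees, less where a joint would pass 70% of its speed; a pose out of reach is approached as far as the arm can. A call with a gripper value outside its range is refused whole. The fingers move at their own pace and stop on an object; "newtons" is the grip in N (left out, the last holds). Time passes only in rows, so rows that do not move let the fingers close. It gives the time, the measured TCP pose, the force, the opening and the grip force at its end, in the units of the state.
- robot.state(): the state, without advancing time (a new reading comes with each control period).
- grab_frame(name): name is "side" or "top"; returns a dict with "pixels" (384x512x3 uint8, red, green, blue), "intrinsics" (3x3 intrinsics, pixels), "world_from_camera" (4x4, takes a point from camera to world coordinates). Camera axes: x right, y down, z forward; pixel columns grow to the right and rows downward; lengths in m; the calibration is good to about 2 mm. A picture is of the moment at which its call begins. There is no depth.
- robot.close_job(): hands the job in; it is judged then, once.
The state is a dict: "time_s": time; "joints": joint angles; "dq": joint speeds; "joint_torque": joint torques, N m; "eef_pos": TCP position; "tcp_rot": TCP orientation; "ft_force": force on the tool from outside, world axes, zero at the start; "wrist_torque": the same for the moment, N m; "opening": opening from 0.0 (shut) to 1.0 (fully open); "finger_force": force on a finger pad.
Only numpy, scipy, OpenCV 4.12 (cv2) and the standard library are available. Lean on these libraries where they do the work, as an engineer would, in place of code of your own. Each camera call takes 0.05 s, during which the arm holds its last target. There are 200 camera calls.

### The job

First cover every open glaze jar with a lid, seated in its mouth and level. Then push the rod of the pressure gauge fully in where it stands, press the upright gauge fully home onto the valve stem of the air flask so that the pressure pushes the rod out (it stays out), and stand the gauge back on its rubber mat with the rod still out. Last, swing the flask's lever fully to the robot's left if the rod came out 14 mm or more (enough air to spray), or fully to the right if less (refill); leave the other things where they are.

Things in the scene. Friction and masses are not known exactly. Their poses are not given: they have to be found in the camera images.
- jar_1: Open cylindrical white stoneware glaze jar, standing: outside diameter 90, height 90, wall 6 (mouth 78 wide), 0.7 kg or so. Origin: centre of its underside, z up. Two or three of jar_1..3 are present; all alike.
- jar_2: Open cylindrical white stoneware glaze jar, standing: outside diameter 90, height 90, wall 6 (mouth 78 wide), 0.7 kg or so. Origin: centre of its underside, z up. Two or three of jar_1..3 are present; all alike.
- jar_3: Open cylindrical white stoneware glaze jar, standing: outside diameter 90, height 90, wall 6 (mouth 78 wide), 0.7 kg or so. Origin: centre of its underside, z up. Two or three of jar_1..3 are present; all alike.
- lid_1: White stoneware lid, flat on the table, knob up, 0.22 kg: plug 66 wide, 8 high below; flange 96 wide, 8 to 16 above the origin; round knob 28 wide, 16 to 50 above the origin. Origin: centre of the plug's underside, z up. Any of the three alike lids fits any jar (one may be left over); seated, the flange rests on the rim and the origin is 82 above the jar's.
- lid_2: White stoneware lid, flat on the table, knob up, 0.22 kg: plug 66 wide, 8 high below; flange 96 wide, 8 to 16 above the origin; round knob 28 wide, 16 to 50 above the origin. Origin: centre of the plug's underside, z up. Any of the three alike lids fits any jar (one may be left over); seated, the flange rests on the rim and the origin is 82 above the jar's.
- lid_3: White stoneware lid, flat on the table, knob up, 0.22 kg: plug 66 wide, 8 high below; flange 96 wide, 8 to 16 above the origin; round knob 28 wide, 16 to 50 above the origin. Origin: centre of the plug's underside, z up. Any of the three alike lids fits any jar (one may be left over); seated, the flange rests on the rim and the origin is 82 above the jar's.
- gauge: Pressure gauge, upright, 112 tall, 0.32 kg: black foot 56 wide, 30 high; above it a steel barrel 40 wide (30 to 112 above the origin) to grip. Socket under the foot, 30 wide, holds a sprung brass sleeve 18 up that yields 10 mm at 4 to 8 N, then stops. Fully home on the stem, the origin is 28 below the stem's top. Origin: centre of the underside, z up.
- gauge_rod (a joint): How far the rod stands out of the barrel's top, 0 (in) to 0.026 m. Friction (1.2 N) keeps it where it is left; it starts 8 to 24 mm out from the last use. Pressure pushes it only outward, to 4 to 24 mm when the gauge is fully home, so push it in first. At 0 its top is 3 above the barrel. A black band on the white rod begins to show at 14 mm and shows whole at 17 mm.
- rod_top (a point): Centre of the top face of the gauge's rod, a white rod 12 in diameter on the gauge's axis; at 0.115 m + joint gauge_rod above the gauge's origin.
- mat: Black rubber mat, 120 x 120 x 4 thick, fixed. Origin: centre of its underside on the table, so its top is 4 above the origin.
- flask: Grey steel air flask, fixed, a lying cylinder 110 in diameter and 260 long, its top 120 above the table. Origin: on the table under its centre; x along its length away from the robot, y to the robot's left. It carries the valve stem at x = +85 and the lever at x = -75.
- stem_top (a point): Centre of the top of the flask's brass valve stem, which is 14 in diameter and points straight up; it stands 39 clear of the flask's top (159 above the table). A brass boss 28 in diameter at its foot is 6 high.
- lever (a joint): Angle of the lever on the flask, 0 = fully to the robot's right (flask -y), 1.2 rad = fully to the left (flask +y), 0.6 = upright. It starts near the middle and stays where it is left (about 1 N at its ball moves it).
- lever_tip (a point): Centre of the black ball, 26 in diameter, at the end of the lever, 85 from its pivot. The pivot lies 139 above the table and the lever swings across the flask (in the flask's y-z plane).
- bowl: Terracotta bowl 120 wide, a bystander.
- kiln_post: Pale kiln post 50 x 50 x 90, standing, a bystander.
- squeeze_bottle: White bottle 60 wide and 150 tall, standing, a bystander.
- beaker: Clear beaker 72 wide and 90 tall, standing, a bystander.
There are look-alikes about, which are no part of the job. What is shaped like the lid_3 but pink or yellow is not meant. What is shaped like the jar_2 but brown is not meant.

How it is judged (in metres and radians):
On the way, in this order (a step that is already met when the one before it is completed fails the run):
1. every jar that is present is covered by a seated, level lid (((horizontal distance between lid_1 and jar_1 below 0.011 m and z of lid_1 in the frame of jar_1 between 0.079 and 0.085 m and angle between the z axis of lid_1 and the z axis of jar_1, either way round below 0.05 rad) or (horizontal distance between lid_2 and jar_1 below 0.011 m and z of lid_2 in the frame of jar_1 between 0.079 and 0.085 m and angle between the z axis of lid_2 and the z axis of jar_1, either way round below 0.05 rad) or (horizontal distance between lid_3 and jar_1 below 0.011 m and z of lid_3 in the frame of jar_1 between 0.079 and 0.085 m and angle between the z axis of lid_3 and the z axis of jar_1, either way round below 0.05 rad)) and ((horizontal distance between lid_1 and jar_2 below 0.011 m and z of lid_1 in the frame of jar_2 between 0.079 and 0.085 m and angle between the z axis of lid_1 and the z axis of jar_2, either way round below 0.05 rad) or (horizontal distance between lid_2 and jar_2 below 0.011 m and z of lid_2 in the frame of jar_2 between 0.079 and 0.085 m and angle between the z axis of lid_2 and the z axis of jar_2, either way round below 0.05 rad) or (horizontal distance between lid_3 and jar_2 below 0.011 m and z of lid_3 in the frame of jar_2 between 0.079 and 0.085 m and angle between the z axis of lid_3 and the z axis of jar_2, either way round below 0.05 rad)) and ((horizontal distance between lid_1 and jar_3 below 0.011 m and z of lid_1 in the frame of jar_3 between 0.079 and 0.085 m and angle between the z axis of lid_1 and the z axis of jar_3, either way round below 0.05 rad) or (horizontal distance between lid_2 and jar_3 below 0.011 m and z of lid_2 in the frame of jar_3 between 0.079 and 0.085 m and angle between the z axis of lid_2 and the z axis of jar_3, either way round below 0.05 rad) or (horizontal distance between lid_3 and jar_3 below 0.011 m and z of lid_3 in the frame of jar_3 between 0.079 and 0.085 m and angle between the z axis of lid_3 and the z axis of jar_3, either way round below 0.05 rad))), for 0.2 s.
2. the gauge's rod is pushed fully in (within 2 mm) while the gauge stands upright on the mat (value of joint gauge_rod below 0.002 m and angle between gauge's own z axis and vertical below 0.1 rad and horizontal distance between gauge and mat below 0.05 m and z of gauge in the frame of mat below 0.01 m), for 0.1 s.
3. the gauge is pressed home on the valve stem (within 2.5 mm of fully home) and its rod has come out (z of gauge in the frame of stem_top below -0.0255 m and horizontal distance between gauge and stem_top below 0.011 m and value of joint gauge_rod above 0.0015 m), for 0.2 s.
4. the gauge stands upright on its mat again, its rod still out, the lever still near the middle (angle between gauge's own z axis and vertical below 0.1 rad and horizontal distance between gauge and mat below 0.05 m and z of gauge in the frame of mat below 0.01 m and value of joint gauge_rod above 0.0015 m and value of joint lever between 0.15 and 1.05 rad), for 0.2 s.
5. the lever is swung fully over to the side that the reading calls for (((value of joint gauge_rod above 0.012 m and value of joint lever above 1.05 rad) or (value of joint gauge_rod below 0.016 m and value of joint lever below 0.15 rad))), for 0.1 s.
At the end, for the whole second after the job is handed in: Every jar present is upright with a lid seated (11 mm off centre, 3 mm in height, 0.05 rad at most); gauge upright on its mat (50 mm), rod out at the reading; lever within 0.15 rad of its left stop if the rod is out 14 mm or more, else of the right (12 to 16 mm: either); all at rest (all of step 1 and angle between each of jar_1, jar_2, jar_3's own z axis and vertical below 0.05 rad and ((value of joint gauge_rod above 0.012 m and value of joint lever above 1.05 rad) or (value of joint gauge_rod below 0.016 m and value of joint lever below 0.15 rad)) and value of joint gauge_rod above 0.0015 m and horizontal distance between gauge and mat below 0.05 m and z of gauge in the frame of mat below 0.01 m and angle between gauge's own z axis and vertical below 0.1 rad and linear speed of each of gauge, jar_1, jar_2, jar_3, lid_1, lid_2, lid_3 below 0.02 m/s); the robot touches nothing.
It fails at once if a bystander is moved more than 30 mm (distance of any of bowl, kiln_post, squeeze_bottle, beaker from where it was at the start of the episode above 0.03 m).
It fails at once if a jar is tipped over (angle between any of jar_1, jar_2, jar_3's own z axis and vertical above 0.6 rad).
Of jar_1, jar_2, jar_3 only 2 to 3 are there at a start; the rules pass over those that are not, and their reading is None.
At some moment in a run one of jar_1, jar_2, jar_3, lid_1, lid_2, lid_3 may be knocked a few centimetres aside while the robot is not near it.
It also fails if it takes over 208 s, if anything falls off the work surface, if the arm or the gripper's body presses on something with over 40 N, if the wrist force passes 120 N, or if a joint passes its speed limit or range.

## Working session

There is one attempt and no reset: what is moved stays moved. The work goes in short steps, Python scripts to look and compute and a tool call to move; the robot and the scene stay as the last step left them, time stands still between calls to the robot, and variables do not carry over. Pictures are saved under pics/ and viewed, at most 14 in all, crops included, and the job is handed in when it is done.

Besides the shell and the picture viewer there is one more tool, called after ">>>" by a JSON object that holds its "fn" and its "kwargs". arm_command: Moves the arm, as the interface text tells. Its arguments: {"type":"object","properties":{"moves":{"type":"array"},"newtons":{"type":"number"}},"required":["moves"]}

```bash
mkdir -p pics; cat > h.py <<'E'
import numpy as np, cv2
from cell import robot, grab_frame
def snap(n,out):
    f=grab_frame(n); p=f["pixels"]; cv2.imwrite(out,cv2.cvtColor(p,cv2.COLOR_RGB2BGR)); np.savez(''+n+'.npz',K=f["intrinsics"],T=f["world_from_camera"],p=p); return f
def ray(n,u,v):
    d=np.load(''+n+'.npz'); K,T=d['K'],d['T']
    r=T[:3,:3]@np.linalg.solve(K,[u,v,1]); return T[:3,3],r
def at(n,u,v,z):
    o,r=ray(n,u,v); return o+r*(z-o[2])/r[2]
def proj(n,P):
    d=np.load(''+n+'.npz'); K,T=d['K'],d['T']
    c=T[:3,:3].T@(np.array(P)-T[:3,3]); q=K@c; return q[:2]/q[2]
E
python3 - <<'E'
from h import *
for n in('top','side'):
    f=snap(n,f'pics/{n}0.png'); print(f["intrinsics"],f["world_from_camera"])
a=[cv2.resize(cv2.imread(f'pics/{n}0.png'),(800,600),interpolation=cv2.INTER_CUBIC) for n in('top','side')]
for n,i in zip('ts',a): cv2.imwrite(f'pics/{n}big.png',i)
s=robot.state();print(s)
E
```

```text
[[419.49772332   0.         253.0074273 ]
 [  0.         419.49772332 191.67199744]
 [  0.           0.           1.        ]] [[-1.52782637e-02 -9.96887373e-01  7.73442978e-02  4.16866086e-01]
 [-9.99879599e-01  1.54423530e-02  1.52386951e-03  2.10004669e-05]
 [-2.71350422e-03 -7.73117033e-02 -9.97003279e-01  1.32988454e+00]
 [ 0.00000000e+00  0.00000000e+00  0.00000000e+00  1.00000000e+00]]
[[470.51860882   0.         257.14207832]
 [  0.         470.51860882 190.49441165]
 [  0.           0.           1.        ]] [[-0.74836644 -0.47751891  0.46035134 -0.12035593]
 [-0.66304142  0.51974571 -0.5387397   0.74281221]
 [ 0.01799276 -0.70840672 -0.70557507  1.12558924]
 [ 0.          0.          0.          1.        ]]
{'time_s': 0.1, 'joints': array([65.96492212, 34.37748428, -0.14350361, 91.67437079,  0.10316994,
       54.02417174, -4.57262892]), 'dq': array([-0.11049766, -0.00946482, -0.02874411, -0.05547684, -0.0836664 ,
       -0.0841206 , -0.07140824]), 'joint_torque': array([ 5.70702527e-03, -7.66542649e+01,  1.50198139e+00, -2.52934062e+01,
       -5.23761346e-02,  1.35737273e-02,  5.86049259e-05]), 'eef_pos': array([ 0.24352435, -0.68246969,  0.24289006]), 'tcp_rot': array([[ 9.41813586e-01,  3.36135139e-01, -5.81272532e-04],
       [ 3.36135609e-01, -9.41812844e-01,  1.19111663e-03],
       [-1.47073783e-04, -1.31719622e-03, -9.99999122e-01]]), 'ft_force': array([-0.19230959,  0.19919212, -0.0328861 ]), 'wrist_torque': array([ 0.01684049,  0.02294893, -0.05244753]), 'finger_force': 0.0, 'opening': 1.0018393458423418}
```

View pics/tbig.png

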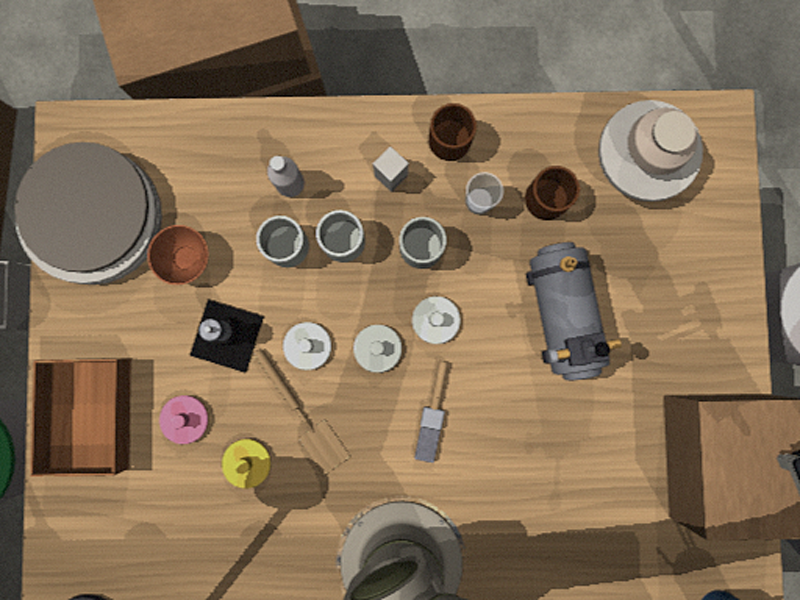

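View pics/sbig.png

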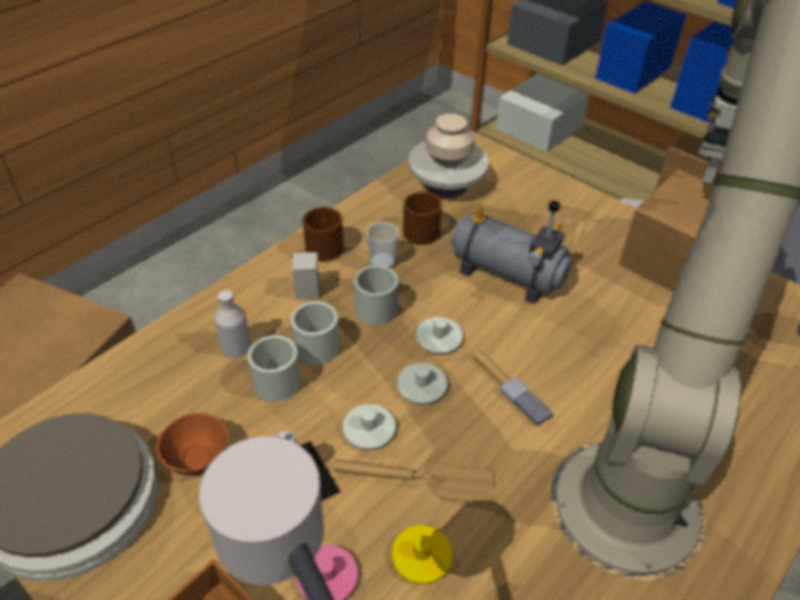

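Candidates (512‑px): white jars (180,154),(218,150),(270,155), brown decoy jars (289,84),(353,123); white lids (196,221),(242,223),(279,205), decoy lids pink (117,268), yellow (157,296); gauge (135,211) on mat; flask at (365,200). I choose the white ones and check them in a close crop.

```bash
python3 - <<'E'
import cv2
i=cv2.imread('pics/top0.png')[130:260,115:315]
cv2.imwrite('pics/c1.png',cv2.resize(i,None,fx=4,fy=4,interpolation=cv2.INTER_CUBIC))
i=cv2.imread('pics/top0.png')[145:250,325:425]
cv2.imwrite('pics/c2.png',cv2.resize(i,None,fx=5,fy=5,interpolation=cv2.INTER_CUBIC))
E
```

```text
(no output)
```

View pics/c1.png

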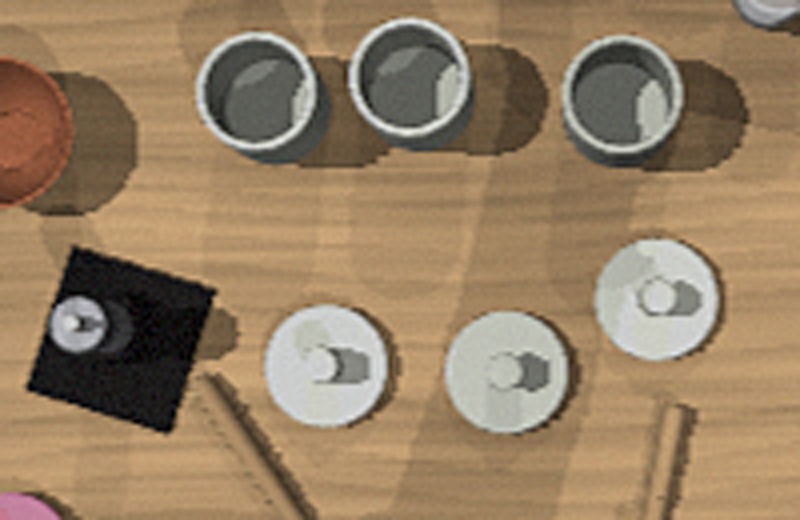

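View pics/c2.png

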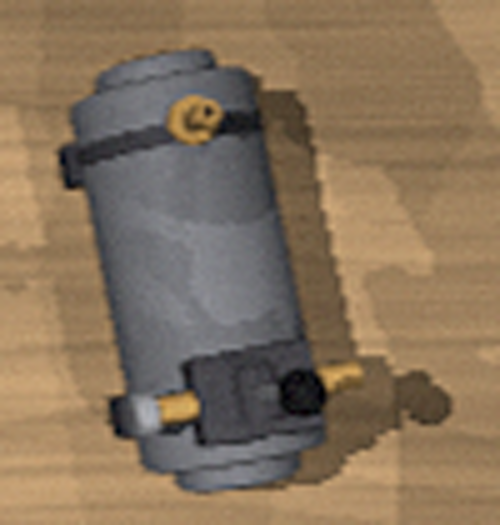

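Crop 1 shows three white empty jars, rims centred (257,93), (410,78), (623,97); white lids, flanges at (327,366), (508,371), (657,298); gauge barrel top at (77,323) on the mat. Crop 2: stem with boss at (195,120), stem top ≈ (204,113), ball (302,392).

```bash
python3 - <<'E'
from h import *
c1=lambda x,y:(115+x/4-.375,130+y/4-.375); c2=lambda x,y:(325+x/5-.4,145+y/5-.4)
P={}
def m(n,c,x,y,z): P[n]=at('top',*c(x,y),z); print(n,P[n].round(4),'side px big',(proj('side',P[n])*1.5625).round(0))
for k,(x,y) in enumerate([(257,93),(410,78),(623,97)],1): m(f'jar{k}',c1,x,y,.09)
for k,(x,y) in enumerate([(327,366),(508,371),(657,298)],1): m(f'lid{k}',c1,x,y,.016)
for k,(x,y) in enumerate([(319,364),(504,370),(660,296)],1): m(f'knob{k}',c1,x,y,.050)
m('barrel',c1,77,323,.116)
c=[(73,247),(217,290),(170,433),(27,388)]
m('mat',c1,*np.mean(c,axis=0),.004)
for q in c: m('matc',c1,*q,.004)
m('boss',c2,195,120,.126); m('stem',c2,204,113,.159);m('ball',c2,302,392,.222)
fe=[(155,68),(240,475)]
for q in fe: m('flaskend',c2,*q,.065)
# rim circle fits
g=np.load('top.npz')['p']
s=cv2.cvtColor(g,cv2.COLOR_RGB2GRAY)
big=cv2.resize(s,None,fx=4,fy=4,interpolation=cv2.INTER_CUBIC)
C=cv2.HoughCircles(big[520:1040,460:1260],cv2.HOUGH_GRADIENT_ALT,1.5,60,param1=200,param2=.8,minRadius=50,maxRadius=70)
print(C)
E
```

```text
jar1 [0.6327 0.2216 0.09  ] side px big [274. 353.]
jar2 [0.6422 0.1072 0.09  ] side px big [315. 318.]
jar3 [ 0.6254 -0.0516  0.09  ] side px big [377. 280.]
lid1 [0.4292 0.1804 0.016 ] side px big [370. 425.]
lid2 [0.4232 0.0391 0.016 ] side px big [423. 381.]
lid3 [ 0.4784 -0.0784  0.016 ] side px big [439. 334.]
knob1 [0.4305 0.1818 0.05  ] side px big [368. 414.]
knob2 [0.4238 0.0411 0.05  ] side px big [422. 370.]
knob3 [ 0.4783 -0.0787  0.05  ] side px big [440. 322.]
barrel [0.4621 0.3475 0.116 ] side px big [284. 440.]
mat [0.4527 0.3441 0.004 ] side px big [295. 479.]
matc [0.5266 0.3831 0.004 ] side px big [249. 469.]
matc [0.4907 0.2689 0.004 ] side px big [311. 440.]
matc [0.3787 0.3058 0.004 ] side px big [341. 490.]
matc [0.4156 0.4187 0.004 ] side px big [277. 522.]
boss [ 0.5722 -0.3186  0.126 ] side px big [479. 217.]
stem [ 0.5718 -0.3151  0.159 ] side px big [480. 206.]
ball [ 0.4148 -0.3443  0.222 ] side px big [554. 207.]
flaskend [ 0.6122 -0.3116  0.065 ] side px big [460. 233.]
flaskend [ 0.3655 -0.354   0.065 ] side px big [564. 274.]
[[[411.        75.        56.751507]
  [621.        90.        57.68781 ]
  [658.5      300.        61.996838]
  [508.5      367.5       61.2419  ]
  [253.5       90.        59.422672]
  [319.5      363.        59.324615]
  [253.5       90.        52.27345 ]]]
```

>>> {"fn": "arm_command", "kwargs": {"moves": [[100,0,0,-5,10],[100,0,0,-5,9.6],[100,2.1,-5.4,0,0],[100,2.1,-5.4,0,0],[100,2.1,-5.4,0,0],[100,2.1,-5.4,0,0],[100,2.1,-5.4,0,0],[100,2.1,-5.4,0,0],[100,2.1,-5.4,0,0],[100,2.1,-5.4,0,0],[100,2.1,-5.4,0,0],[100,2.1,-5.4,0,0]], "newtons": 30}}

```text
time_s: 1.6
eef_pos: [0.4535, -0.1409, 0.3436]
tcp_rot: [[1.0, 0.001, 0.0], [0.001, -1.0, -0.0], [0.0, 0.0, -1.0]]
ft_force: [0.5, 0.1, -0.0]
opening: 0.999
finger_force: 0.0
```

```bash
python3 -c "
from h import *
s=robot.state();print(s['joints'].round(1),s['eef_pos'].round(4),s['tcp_rot'].round(3))"
```

```text
[ 16.2  10.5  -6.9 115.8   1.6  53.8 -81.5] [ 0.4535 -0.1409  0.3436] [[ 1.     0.001  0.   ]
 [ 0.001 -1.    -0.   ]
 [ 0.     0.    -1.   ]]
```

>>> {"fn": "arm_command", "kwargs": {"moves": [[100,1.2,-3.1,0,0],[100,1.2,-3.1,0,0],[100,0,0,6,0],[100,0,0,6,0],[100,0,0,6,0],[100,0,0,6,0],[100,0,0,3,0],[100,0,0,2.4,0],[100,0,0,0,0]]}}

```text
time_s: 2.72
eef_pos: [0.4763, -0.0804, 0.0481]
tcp_rot: [[1.0, 0.001, -0.004], [0.001, -1.0, 0.0], [-0.004, -0.0, -1.0]]
ft_force: [-0.7, -0.2, 1.4]
opening: 1.005
finger_force: 0.0
```

```bash
python3 - <<'E'
from h import *
snap('top','pics/t1.png');snap('side','pics/s1.png')
a=cv2.imread('pics/t1.png')[130:260,160:320];b=cv2.imread('pics/s1.png')[130:260,200:360]
cv2.imwrite('pics/v1.png',np.vstack([cv2.resize(x,(369,300),interpolation=cv2.INTER_CUBIC) for x in(a,b)]))
E
```

```text
(no output)
```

View pics/v1.png

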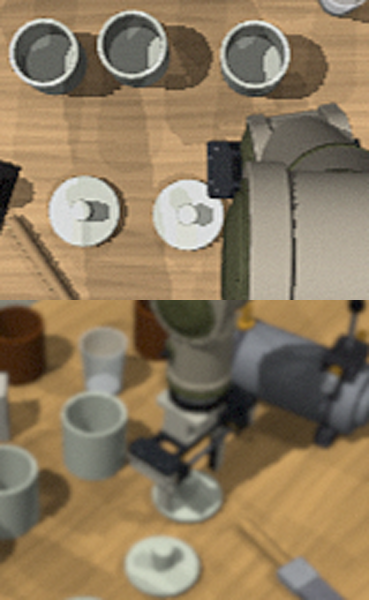

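The fingers straddle the knob of the third lid; jars unmoved. Close and lift.

>>> {"fn": "arm_command", "kwargs": {"moves": [[0,0.15,0,0,0],[0,0,0,0,0],[0,0,0,0,0],[0,0,0,0,0],[0,0,0,-5,0],[0,0,0,-5,0],[0,0,0,-3,0],[0,5,-1,0,0],[0,5,-1,0,0],[0,3,-0.7,0,0],[0,0,0,0,0]]}}

```text
time_s: 4.2
eef_pos: [0.6104, -0.0525, 0.1792]
tcp_rot: [[1.0, 0.002, 0.001], [0.002, -1.0, 0.001], [0.001, -0.001, -1.0]]
ft_force: [-0.6, 0.3, 0.3]
opening: 0.004
finger_force: 0.0
```

```bash
python3 - <<'E'
from h import *
snap('top','pics/t2.png');snap('side','pics/s2.png')
a=cv2.imread('pics/t2.png')[130:260,160:320];b=cv2.imread('pics/s2.png')[130:260,200:360]
cv2.imwrite('pics/v2.png',np.hstack([cv2.resize(x,(400,325),interpolation=cv2.INTER_CUBIC) for x in(a,b)]))
E
```

```text
(no output)
```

View pics/v2.png

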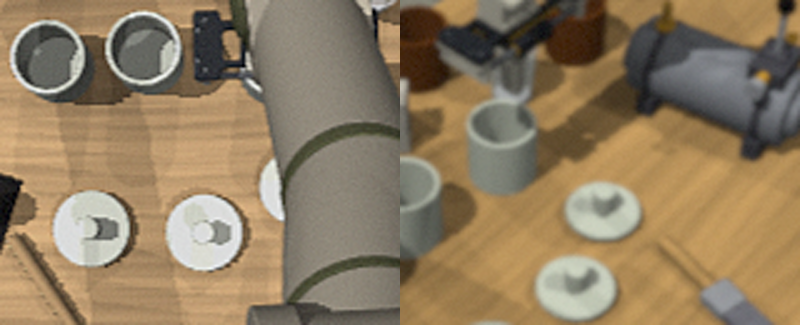

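The lid is still where it was (knob at side big px (439,322)); the fingers had been too slow. Go back and wait longer.

>>> {"fn": "arm_command", "kwargs": {"moves": [[55,-5,1,0,0],[55,-5,1,0,0],[55,-3.2,0.6,0,0],[55,0,0,0,0],[55,0,0,0,0],[55,0,0,5,0],[55,0,0,5,0],[55,0,0,3,0],[55,0,0,0,0],[0,0,0,0,0],[0,0,0,0,0],[0,0,0,0,0]], "newtons": 30}}

```text
time_s: 5.8
eef_pos: [0.4775, -0.0794, 0.0508]
tcp_rot: [[1.0, 0.001, 0.002], [0.001, -1.0, 0.0], [0.002, -0.0, -1.0]]
ft_force: [0.4, 1.0, 8.1]
opening: 0.295
finger_force: 30.0
```

>>> {"fn": "arm_command", "kwargs": {"moves": [[0,0,0,0,0],[0,0,0,0,0],[0,0,0,0,0],[0,0,0,0,0]]}}

```text
time_s: 6.3
eef_pos: [0.4775, -0.0794, 0.0508]
tcp_rot: [[1.0, 0.001, 0.002], [0.001, -1.0, 0.0], [0.002, -0.0, -1.0]]
ft_force: [-0.6, 2.4, 9.5]
opening: 0.298
finger_force: 30.0
```

>>> {"fn": "arm_command", "kwargs": {"moves": [[0,0,0,-3,0],[0,0,0,-5,0],[0,0,0,-5,0],[0,0,0,0,0],[0,5,-1,0,0],[0,5,-1,0,0],[0,4.8,-0.8,0,0],[0,0,0,0,0],[0,0,0,0,0]]}}

```text
time_s: 7.42
eef_pos: [0.6232, -0.0518, 0.1781]
tcp_rot: [[1.0, 0.001, -0.003], [0.001, -1.0, -0.0], [-0.003, 0.0, -1.0]]
ft_force: [-0.7, 0.4, -3.3]
opening: 0.297
finger_force: 30.0
```

```bash
python3 - <<'E'
from h import *
snap('top','pics/t3.png');snap('side','pics/s3.png')
a=cv2.imread('pics/t3.png')[130:260,160:320];b=cv2.imread('pics/s3.png')[120:250,170:330]
cv2.imwrite('pics/v3.png',np.hstack([cv2.resize(x,(400,325),interpolation=cv2.INTER_CUBIC) for x in(a,b)]))
E
```

```text
(no output)
```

View pics/v3.png

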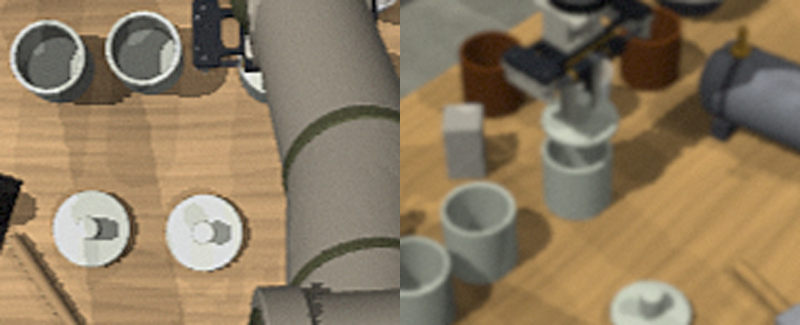

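The lid hangs level over jar 3 (side crop (580,125)). Lower.

>>> {"fn": "arm_command", "kwargs": {"moves": [[0,0.15,0,0,0],[0,0,0,2,0],[0,0,0,1.5,0],[0,0,0,0.8,0],[0,0,0,0,0],[0,0,0,0,0]]}}

```text
time_s: 8.28
eef_pos: [0.6265, -0.0515, 0.137]
tcp_rot: [[1.0, 0.001, 0.001], [0.001, -1.0, -0.0], [0.001, 0.0, -1.0]]
ft_force: [1.1, 0.2, -2.7]
opening: 0.295
finger_force: 30.0
```

>>> {"fn": "arm_command", "kwargs": {"moves": [[0,0,0,0.3,0],[0,0,0,0,0],[0,0,0,0.2,0],[0,0,0,0,0]]}}

```text
time_s: 8.78
eef_pos: [0.6263, -0.0516, 0.1329]
tcp_rot: [[1.0, 0.001, 0.001], [0.001, -1.0, -0.0], [0.001, 0.0, -1.0]]
ft_force: [-4.3, 0.0, 10.0]
opening: 0.294
finger_force: 30.0
```

Contact at z 0.133, just where the seated lid must be. Release and go on to lid 2.

>>> {"fn": "arm_command", "kwargs": {"moves": [[55,0,0,0,0],[55,0,0,0,0],[55,0,0,0,0],[55,0,0,0,0],[55,0,0,-5,0],[55,-5,-2.3,0,0],[55,-5,-2.3,0,0],[55,-5,-2.3,0,0],[55,-5.2,-2.3,0,0],[55,0,0,5,0],[55,0,0,0,0]]}}

```text
time_s: 10.15
eef_pos: [0.4228, 0.0405, 0.1301]
tcp_rot: [[1.0, 0.002, -0.005], [0.002, -1.0, -0.001], [-0.005, 0.001, -1.0]]
ft_force: [0.6, -0.3, 0.6]
opening: 0.551
finger_force: 0.0
```

```bash
python3 - <<'E'
from h import *
snap('top','pics/t4.png');snap('side','pics/s4.png')
a=cv2.imread('pics/t4.png')[130:260,160:320];b=cv2.imread('pics/s4.png')[130:260,150:310]
cv2.imwrite('pics/v4.png',np.hstack([cv2.resize(x,(400,325),interpolation=cv2.INTER_CUBIC) for x in(a,b)]))
E
```

```text
(no output)
```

View pics/v4.png

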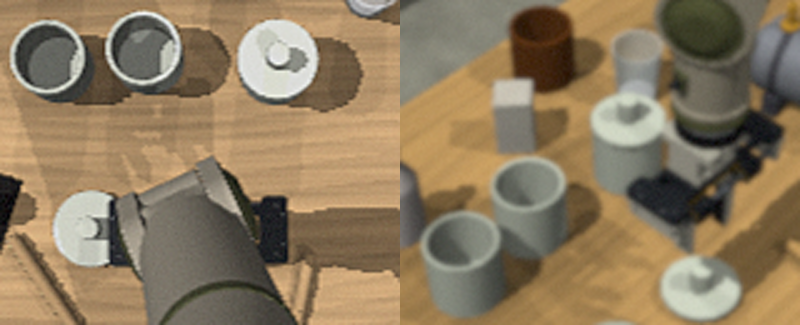

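Jar 3's lid is seated and level (top crop (278,60)); lid 2 lies where it was. Descend onto lid 2.

>>> {"fn": "arm_command", "kwargs": {"moves": [[55,0.1,0,5,0],[55,0,0,2.9,0],[55,0,0,0,0],[0,0,0,0,0],[0,0,0,0,0],[0,0,0,0,0],[0,0,0,0,0],[0,0,0,0,0],[0,0,0,0,0]]}}

```text
time_s: 11.38
eef_pos: [0.4261, 0.0405, 0.0539]
tcp_rot: [[1.0, 0.001, 0.002], [0.001, -1.0, 0.001], [0.002, -0.001, -1.0]]
ft_force: [0.4, 0.7, 12.2]
opening: 0.292
finger_force: 30.0
```

>>> {"fn": "arm_command", "kwargs": {"moves": [[0,0,0,-3,0],[0,0,0,-5,0],[0,0,0,-5,0],[0,0,0,0,0],[0,4.6,-1.6,0,0],[0,4.6,-1.7,0,0],[0,4.6,-1.7,0,0],[0,4.6,-1.7,0,0],[0,0,0,0,0],[0,0,0,0,0]]}}

```text
time_s: 12.62
eef_pos: [0.6078, 0.107, 0.1811]
tcp_rot: [[1.0, 0.001, -0.003], [0.001, -1.0, -0.001], [-0.003, 0.001, -1.0]]
ft_force: [-0.5, 0.3, -2.7]
opening: 0.295
finger_force: 30.0
```

>>> {"fn": "arm_command", "kwargs": {"moves": [[0,3.6,0,0,0],[0,0,0,0,0],[0,0,0,2,0],[0,0,0,1.8,0],[0,0,0,0,0],[0,0,0,0,0]]}}

```text
time_s: 13.38
eef_pos: [0.6451, 0.1075, 0.145]
tcp_rot: [[1.0, 0.001, -0.0], [0.001, -1.0, -0.0], [-0.0, 0.0, -1.0]]
ft_force: [0.4, 0.2, -2.2]
opening: 0.292
finger_force: 30.0
```

```bash
python3 - <<'E'
from h import *
snap('side','pics/s5.png')
b=cv2.imread('pics/s5.png')[150:280,130:290]
cv2.imwrite('pics/v5.png',cv2.resize(b,(480,390),interpolation=cv2.INTER_CUBIC))
E
```

```text
(no output)
```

View pics/v5.png

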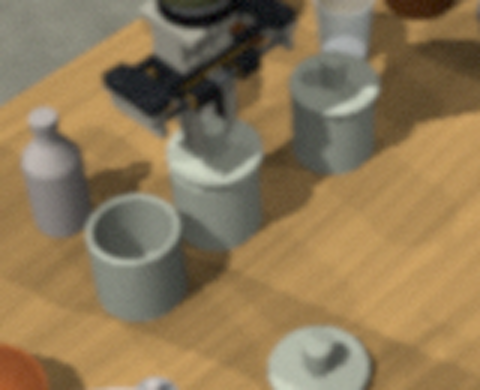

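Lid 2 sits centred over jar 2 (crop (215,150)), lid 3 seated, lid 1 at (320,365) unmoved. Lower further.

>>> {"fn": "arm_command", "kwargs": {"moves": [[0,-0.05,0,0.5,0],[0,0,0,0.5,0],[0,0,0,0,0],[0,0,0,0,0]]}}

```text
time_s: 13.92
eef_pos: [0.645, 0.1075, 0.1355]
tcp_rot: [[1.0, 0.001, 0.001], [0.001, -1.0, -0.0], [0.001, 0.0, -1.0]]
ft_force: [-2.0, -0.8, 5.6]
opening: 0.296
finger_force: 30.0
```

>>> {"fn": "arm_command", "kwargs": {"moves": [[55,0,0,0,0],[55,0,0,0,0],[55,0,0,0,0],[55,0,0,0,0],[55,0,0,-5,0],[55,-5.4,-1.8,0,0],[55,-5.4,-1.8,0,0],[55,-5.4,-1.8,0,0],[55,-5.3,-2,0,0],[55,0,0,5,0],[55,0,0,0,0]]}}

```text
time_s: 15.3
eef_pos: [0.4282, 0.1811, 0.1332]
tcp_rot: [[1.0, 0.002, -0.004], [0.002, -1.0, -0.002], [-0.004, 0.002, -1.0]]
ft_force: [0.3, 0.1, -1.2]
opening: 0.548
finger_force: 0.0
```

```bash
python3 - <<'E'
from h import *
old=cv2.imread('pics/side0.png').astype(int);ot=cv2.imread('pics/top0.png').astype(int)
snap('side','pics/s6.png');snap('top','pics/t6.png')
n=cv2.imread('pics/s6.png').astype(int);nt=cv2.imread('pics/t6.png').astype(int)
# lid1 / jar1 unchanged?
for nm,c in (('lid1',(237,269)),('jar1',(175,232)),('mat/gauge',(183,282))):
    u,v=c;print(nm,abs(n-old)[v-10:v+10,u-12:u+12].mean().round(1))
for nm,c in (('jar1 top',(179,153)),('jar2 top',(217,149)),('jar3',(270,154)),('lid1 top',(196,221))):
    u,v=c;print(nm,abs(nt-ot)[v-16:v+16,u-16:u+16].mean().round(1))
E
```

```text
lid1 20.3
jar1 7.6
mat/gauge 11.8
jar1 top 8.5
jar2 top 71.9
jar3 77.7
lid1 top 118.7
```

```bash
python3 - <<'E'
from h import *
a=cv2.imread('pics/t6.png')[110:260,110:310];b=cv2.imread('pics/s6.png')[150:300,110:310]
cv2.imwrite('pics/v6.png',np.hstack([cv2.resize(x,(400,300),interpolation=cv2.INTER_CUBIC) for x in(a,b)]))
E
```

```text
(no output)
```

View pics/v6.png

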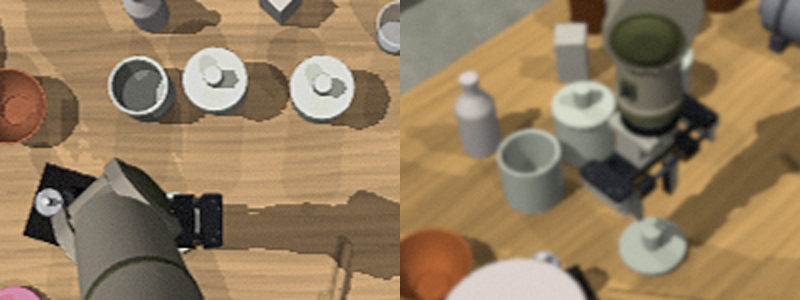

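Both lids seated, jar 1 at crop (140,87) and lid 1 (653,233) unmoved. Grasp lid 1.

>>> {"fn": "arm_command", "kwargs": {"moves": [[55,0.1,0,5,0],[55,0,0,2.8,0],[55,0,0,0,0],[0,0,0,0,0],[0,0,0,0,0],[0,0,0,0,0],[0,0,0,0,0],[0,0,0,0,0],[0,0,0,0,0]]}}

```text
time_s: 16.52
eef_pos: [0.4314, 0.1816, 0.0579]
tcp_rot: [[1.0, 0.001, 0.002], [0.001, -1.0, 0.001], [0.002, -0.001, -1.0]]
ft_force: [-0.1, 0.0, 10.3]
opening: 0.295
finger_force: 30.0
```

>>> {"fn": "arm_command", "kwargs": {"moves": [[0,0,0,-3,0],[0,0,0,-5,0],[0,0,0,-5,0],[0,0,0,0,0],[0,5.1,-1,0,0],[0,5.1,-1,0,0],[0,5.1,-1,0,0],[0,5.1,-1,0,0],[0,0,0,0,0],[0,0,0,0,0]]}}

```text
time_s: 17.77
eef_pos: [0.6332, 0.2211, 0.185]
tcp_rot: [[1.0, 0.001, -0.003], [0.001, -1.0, -0.001], [-0.003, 0.001, -1.0]]
ft_force: [1.0, 0.6, -1.7]
opening: 0.29
finger_force: 30.0
```

>>> {"fn": "arm_command", "kwargs": {"moves": [[0,0,0,2,0],[0,0,0,1.6,0],[0,0,0,0.5,0],[0,0,0,0,0],[0,0,0,0.4,0],[0,0,0,0,0],[0,0,0,0,0]]}}

```text
time_s: 18.65
eef_pos: [0.6348, 0.2215, 0.142]
tcp_rot: [[1.0, 0.001, 0.0], [0.001, -1.0, 0.0], [0.0, -0.0, -1.0]]
ft_force: [-0.3, -0.0, -1.6]
opening: 0.292
finger_force: 30.0
```

>>> {"fn": "arm_command", "kwargs": {"moves": [[0,0,0,0.3,0],[0,0,0,0,0],[0,0,0,0,0]]}}

```text
time_s: 19.02
eef_pos: [0.635, 0.2215, 0.1399]
tcp_rot: [[1.0, 0.001, 0.001], [0.001, -1.0, 0.0], [0.001, -0.0, -1.0]]
ft_force: [-2.2, -0.9, 7.7]
opening: 0.291
finger_force: 30.0
```

>>> {"fn": "arm_command", "kwargs": {"moves": [[55,0,0,0,0],[55,0,0,0,0],[55,0,0,0,0],[55,0,0,0,0],[55,0,0,-4,0],[0,0,0,-4,0],[0,-4.4,-3.2,0,0],[0,-4.4,-3.2,0,0],[0,-4.3,-3.1,0,0],[0,-4.2,-3.1,0,0],[0,0,0,0,0],[0,0,0,0,0]]}}

```text
time_s: 20.52
eef_pos: [0.4621, 0.3471, 0.2188]
tcp_rot: [[1.0, 0.001, 0.0], [0.001, -1.0, -0.0], [0.0, 0.0, -1.0]]
ft_force: [0.0, -0.5, -0.2]
opening: 0.003
finger_force: 0.0
```

```bash
python3 - <<'E'
from h import *
snap('side','pics/s7.png');snap('top','pics/t7.png')
a=cv2.imread('pics/t7.png')[110:260,90:290];b=cv2.imread('pics/s7.png')[180:330,110:310]
cv2.imwrite('pics/v7.png',np.hstack([cv2.resize(x,(400,300),interpolation=cv2.INTER_CUBIC) for x in(a,b)]))
print(robot.state()['joints'].round(1))
E
```

```text
[ -32.    26.6  -14.7  112.     9.7   42.5 -142.5]
```

View pics/v7.png

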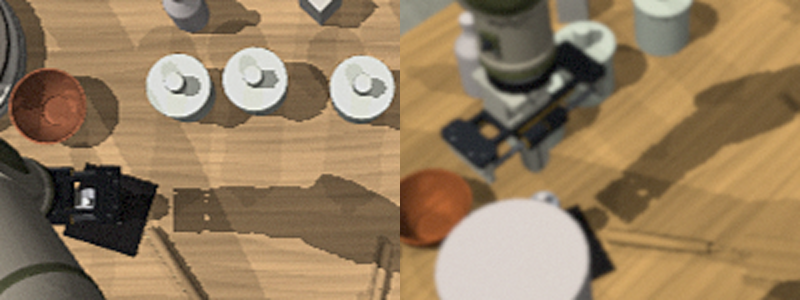

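All three lids are seated ((178,85),(255,80),(362,88) in the top crop); the shut fingers stand over the gauge. Push the rod in.

>>> {"fn": "arm_command", "kwargs": {"moves": [[0,0,0,3,0],[0,0,0,2,0],[0,0,0,1,0],[0,0,0,0.9,0],[0,0,0,0.6,0],[0,0,0,0,0],[0,0,0,0,0]]}}

```text
time_s: 21.5
eef_pos: [0.462, 0.3474, 0.1444]
tcp_rot: [[1.0, 0.0, 0.001], [0.0, -1.0, 0.0], [0.001, -0.0, -1.0]]
ft_force: [0.9, -2.4, 5.9]
opening: 0.009
finger_force: 2.8
```

>>> {"fn": "arm_command", "kwargs": {"moves": [[0,0,0,0.2,0],[0,0,0,0,0],[0,0,0,0,0]]}}

```text
time_s: 21.88
eef_pos: [0.4626, 0.3477, 0.1442]
tcp_rot: [[1.0, 0.0, 0.003], [0.0, -1.0, 0.001], [0.003, -0.001, -1.0]]
ft_force: [-2.8, -4.8, 24.8]
opening: 0.007
finger_force: 12.2
```

>>> {"fn": "arm_command", "kwargs": {"moves": [[0,0,0,-4,0],[75,0,0,-2,0],[75,0,0,0,0],[75,0,0,0,0],[75,0,0,0,0],[75,0,0,0,0],[75,0,0,0,0],[75,0,0,0,0],[75,0,0,0,0]], "newtons": 50}}

```text
time_s: 23.0
eef_pos: [0.4616, 0.3474, 0.2017]
tcp_rot: [[1.0, 0.001, -0.0], [0.001, -1.0, -0.0], [-0.0, 0.0, -1.0]]
ft_force: [-0.1, 0.2, 0.2]
opening: 0.747
finger_force: 0.0
```

```bash
python3 - <<'E'
from h import *
snap('side','pics/s8.png');snap('top','pics/t8.png')
a=cv2.imread('pics/t8.png')[180:240,100:180];b=cv2.imread('pics/s8.png')[230:320,140:260]
cv2.imwrite('pics/v8.png',np.hstack([cv2.resize(x,(400,300),interpolation=cv2.INTER_CUBIC) for x in(a,b)]))
print(robot.state()['opening'],proj('top',[.462,.3475,.119]),proj('side',[.462,.3475,.119]),proj('side',[.462,.3475,.116]))
E
```

```text
0.7500035374443305 [133.57966312 210.3695059 ] [181.37988463 281.15013762] [181.49298166 281.8272472 ]
```

View pics/v8.png

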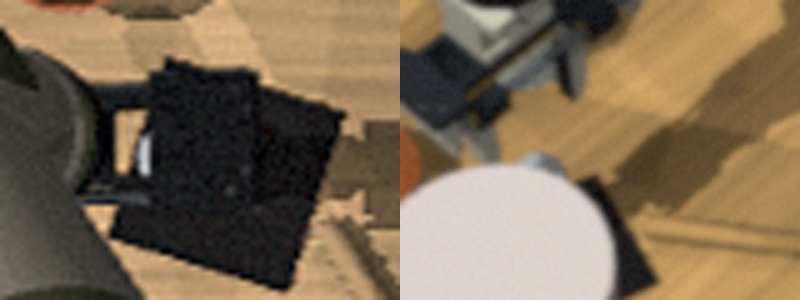

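Rod is in (stiff stop at 0.1444) and the gauge stands where it was (side crop (545,165)). Grip the barrel.

>>> {"fn": "arm_command", "kwargs": {"moves": [[75,0,0,4,0],[75,0,0,4,0],[75,0,0,2.4,0],[75,0,0,0,0],[0,0,0,0,0],[0,0,0,0,0],[0,0,0,0,0],[0,0,0,0,0],[0,0,0,0,0],[0,0,0,0,0]]}}

```text
time_s: 24.35
eef_pos: [0.4619, 0.3476, 0.0984]
tcp_rot: [[1.0, 0.001, 0.001], [0.001, -1.0, 0.001], [0.001, -0.001, -1.0]]
ft_force: [-0.2, 0.4, 7.3]
opening: 0.422
finger_force: 50.0
```

>>> {"fn": "arm_command", "kwargs": {"moves": [[0,0,0,-4,0],[0,0,0,-5,0],[0,0,0,-5,0],[0,0,0,-6,0],[0,0,0,0,0]]}}

```text
time_s: 24.98
eef_pos: [0.4629, 0.3485, 0.302]
tcp_rot: [[1.0, 0.0, 0.006], [0.0, -1.0, 0.005], [0.006, -0.005, -1.0]]
ft_force: [-0.6, -0.2, -4.6]
opening: 0.426
finger_force: 50.0
```

```bash
python3 - <<'E'
from h import *
snap('side','pics/s9.png');snap('top','pics/t9.png')
a=cv2.imread('pics/t9.png')[155:185,345:385];b=cv2.imread('pics/s9.png')[122:152,287:327]
cv2.imwrite('pics/v9.png',np.hstack([cv2.resize(x,(400,300),interpolation=cv2.INTER_CUBIC) for x in(a,b)]))
for P in([.572,-.317,.159],[.572,-.317,.126]): print(proj('top',P),proj('side',P))
E
```

```text
[366.0900457  167.11061056] [307.18846525 131.60588233]
[363.05076348 168.66067435] [306.28271161 139.36190991]
```

View pics/v9.png

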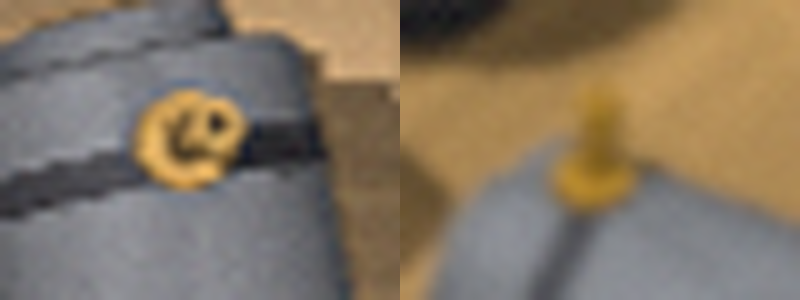

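Top crop: boss centre (184,139), hole in stem top (217,122), side stem top (602,90); all agree with stem at (0.572,-0.317). Carry the gauge there.

>>> {"fn": "arm_command", "kwargs": {"moves": [[0,1,3.5,0,0],[0,1,6,0,0],[0,1,6,0,0],[0,1,6,0,0],[0,1,6,0,0],[0,1,6,0,0],[0,1,6,0,0],[0,1,6,0,0],[0,1,6,0,0],[0,1,6,0,0],[0,1,6,0,0],[0,0,3,0,0]]}}

```text
time_s: 26.58
eef_pos: [0.5707, -0.3212, 0.2943]
tcp_rot: [[1.0, -0.003, -0.005], [-0.003, -1.0, 0.001], [-0.005, -0.001, -1.0]]
ft_force: [0.3, 0.6, -4.0]
opening: 0.423
finger_force: 50.0
```

>>> {"fn": "arm_command", "kwargs": {"moves": [[0,0,0,0,0],[0,0,0,0,0],[0,0,0,0,0]]}}

```text
time_s: 26.95
eef_pos: [0.5722, -0.3158, 0.297]
tcp_rot: [[1.0, 0.003, -0.001], [0.003, -1.0, 0.001], [-0.001, -0.001, -1.0]]
ft_force: [-0.3, 0.7, -3.9]
opening: 0.422
finger_force: 50.0
```

>>> {"fn": "arm_command", "kwargs": {"moves": [[0,0,0.15,2,0],[0,0,0,1.5,0],[0,0,0,1,0],[0,0,0,0.7,0],[0,0,0,0,0],[0,0,0,0,0]]}}

```text
time_s: 27.7
eef_pos: [0.5723, -0.3192, 0.2462]
tcp_rot: [[1.0, 0.001, 0.0], [0.001, -1.0, -0.0], [0.0, 0.0, -1.0]]
ft_force: [0.8, 0.1, -3.3]
opening: 0.421
finger_force: 50.0
```

The foot is 7 mm below the stem's top without resistance: the stem is in the socket. Press on.

>>> {"fn": "arm_command", "kwargs": {"moves": [[0,0,-0.15,0.7,0],[0,0,0,0.5,0],[0,0,0,0.5,0],[0,0,0,0.4,0],[0,0,0,0,0],[0,0,0,0,0]]}}

```text
time_s: 28.45
eef_pos: [0.5725, -0.3177, 0.2254]
tcp_rot: [[1.0, 0.001, 0.001], [0.001, -1.0, -0.001], [0.001, 0.001, -1.0]]
ft_force: [-0.1, -0.4, 5.8]
opening: 0.427
finger_force: 50.0
```

>>> {"fn": "arm_command", "kwargs": {"moves": [[0,0,0,0.2,0],[0,0,0,0.2,0],[0,0,0,0,0],[0,0,0,0,0],[0,0,0,0,0],[0,0,0,0,0]]}}

```text
time_s: 29.2
eef_pos: [0.5729, -0.3177, 0.2251]
tcp_rot: [[1.0, 0.001, 0.003], [0.001, -1.0, -0.002], [0.003, 0.002, -1.0]]
ft_force: [-8.0, 4.6, 33.9]
opening: 0.423
finger_force: 50.0
```

The stop is reached (34 N at 0.2251): fully home. Lift off and carry back.

>>> {"fn": "arm_command", "kwargs": {"moves": [[0,0,0,-2,0],[0,0,0,-3,0],[0,0,0,-3.4,0],[0,0,0,0,0],[0,-1,-4,0,0],[0,-1,-6,0,0],[0,-1,-6,0,0],[0,-1,-6,0,0],[0,-1,-6,0,0],[0,-1,-6,0,0],[0,-1,-6,0,0],[0,-1,-6,0,0]]}}

```text
time_s: 30.7
eef_pos: [0.4904, 0.1439, 0.3032]
tcp_rot: [[1.0, 0.001, -0.002], [0.001, -1.0, -0.001], [-0.002, 0.001, -1.0]]
ft_force: [0.8, -0.5, -3.8]
opening: 0.424
finger_force: 50.0
```

>>> {"fn": "arm_command", "kwargs": {"moves": [[0,-1,-6,0,0],[0,-1,-6,0,0],[0,-1,-5,0,0],[0,0,-3,0,0],[0,0,0,0,0],[0,0,0,0,0]]}}

```text
time_s: 31.45
eef_pos: [0.4612, 0.3411, 0.3032]
tcp_rot: [[1.0, 0.0, -0.002], [0.0, -1.0, -0.002], [-0.002, 0.002, -1.0]]
ft_force: [-0.4, -0.9, -4.2]
opening: 0.422
finger_force: 50.0
```

>>> {"fn": "arm_command", "kwargs": {"moves": [[0,0,0,5,0],[0,0,0,5,0],[0,0,0,5,0],[0,0,0,3,0],[0,0,0,1.5,0],[0,0,0,0,0],[0,0,0,0.6,0],[0,0,0,0.4,0],[0,0,0,0.1,0],[0,0,0,0,0],[0,0,0,0,0]]}}

```text
time_s: 32.83
eef_pos: [0.4617, 0.3424, 0.099]
tcp_rot: [[1.0, 0.001, -0.0], [0.001, -1.0, 0.0], [-0.0, -0.0, -1.0]]
ft_force: [1.0, 0.0, -3.4]
opening: 0.424
finger_force: 50.0
```

>>> {"fn": "arm_command", "kwargs": {"moves": [[0,0,0,0.15,0],[0,0,0,0,0],[0,0,0,0,0]]}}

```text
time_s: 33.2
eef_pos: [0.4617, 0.3426, 0.0984]
tcp_rot: [[1.0, 0.001, 0.001], [0.001, -1.0, 0.0], [0.001, -0.0, -1.0]]
ft_force: [-1.6, -2.0, 10.5]
opening: 0.423
finger_force: 50.0
```

>>> {"fn": "arm_command", "kwargs": {"moves": [[75,0,0,0,0],[75,0,0,0,0],[75,0,0,0,0],[75,0,0,0,0],[75,0,0,0,0],[75,0,0,-5,0],[75,0,0,-5,0],[75,0,0,-6,0],[75,0,0,-4,0],[75,1,6,0,0],[75,1,6,0,0],[75,1,6,0,0]]}}

```text
time_s: 34.7
eef_pos: [0.4918, 0.1606, 0.2975]
tcp_rot: [[1.0, 0.001, 0.0], [0.001, -1.0, 0.0], [0.0, -0.0, -1.0]]
ft_force: [0.5, 0.2, 0.9]
opening: 0.75
finger_force: 0.0
```

>>> {"fn": "arm_command", "kwargs": {"moves": [[0,1,6,0,0],[0,0,6,0,0],[0,0,6,0,0],[0,0,6,0,0],[0,0,0,0,0]]}}

```text
time_s: 35.33
eef_pos: [0.5012, -0.0825, 0.2972]
tcp_rot: [[1.0, -0.007, -0.001], [-0.007, -1.0, -0.002], [-0.001, 0.002, -1.0]]
ft_force: [0.4, 0.2, 0.3]
opening: 0.262
finger_force: 0.0
```

```bash
python3 - <<'E'
from h import *
for n in('top','side'):
    snap(n,f'pics/{n}10.png'); m=np.mean([grab_frame(n)["pixels"].astype(float) for _ in range(8)],axis=0)
    cv2.imwrite(f'pics/m{n}.png',m[...,::-1].astype(np.uint8))
a=cv2.imread('pics/mtop.png')[195:225,115:155];b=cv2.imread('pics/mside.png')[260:290,162:202]
cv2.imwrite('pics/v10.png',np.hstack([cv2.resize(x,(400,300),interpolation=cv2.INTER_CUBIC) for x in(a,b)]))
G=np.array([.4617,.3426,0])
f=lambda q,o:((q-np.array(o))*10+4.5).round(0)
for h in(.116,.119,.123,.127,.131,.133,.137,.143): print(h,'r=%.0f'%((h-.119)*1000),f(proj('top',G+[0,0,h]),(115,195)),f(proj('side',G+[0,0,h]),(162,260))+[400,0])
E
```

```text
0.116 r=-3 [210. 159.] [615. 211.]
0.119 r=0 [207. 159.] [614. 205.]
0.123 r=4 [203. 159.] [612. 196.]
0.127 r=8 [199. 158.] [611. 186.]
0.131 r=12 [195. 158.] [609. 177.]
0.133 r=14 [193. 157.] [608. 173.]
0.137 r=18 [189. 157.] [607. 163.]
0.143 r=24 [183. 156.] [605. 150.]
```

View pics/v10.png

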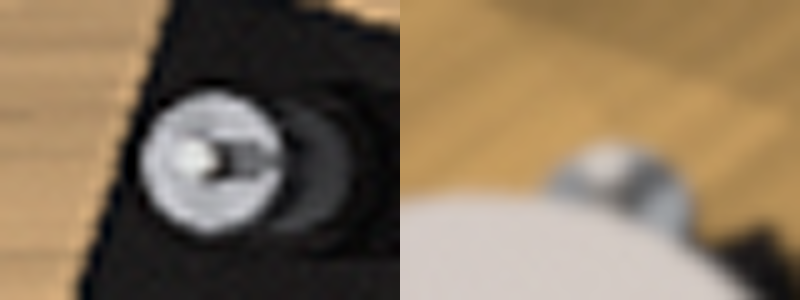

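Views are used up; the rest goes by numbers. Top: barrel centre (212,161), rod top (195,156); side: rod top's white disc around (603,160), which suggests r ≳ 14; print the pixels to decide.

```bash
python3 - <<'E'
from h import *
b=cv2.imread('pics/mside.png');t=cv2.imread('pics/mtop.png')
print('side gray/blue u176..192 v272..284');print(cv2.cvtColor(b,7-1)[272:284,174:194]);print(b[272:284,174:194,0])
print('top u127..146 v203..219');print(cv2.cvtColor(t,6)[203:220,127:147])
G=np.array([.4617,.3426,0])
for h in(.116,): 
  for dx,dy in((.02,0),(-.02,0),(0,.02),(0,-.02)): print(proj('side',G+[dx,dy,h]).round(1),proj('top',G+[dx,dy,h]).round(1))
for r in (0,6,10,14,18,22): print(r,proj('side',G+[0,0,.119+r/1000]).round(2),proj('top',G+[0,0,.119+r/1000]).round(2))
E
```

```text
side gray/blue u176..192 v272..284
[[157 159 160 159 161 161 161 159 155 152 152 153 156 157 159 157 154 152
  151 151]
 [158 160 160 162 162 162 162 162 163 161 158 157 158 158 156 154 152 151
  150 151]
 [160 160 161 163 163 163 170 175 179 175 167 160 157 155 152 151 150 150
  151 153]
 [161 160 160 161 162 168 179 190 194 190 176 156 146 144 142 146 150 152
  154 157]
 [160 160 158 159 159 166 181 195 198 189 166 138 121 118 124 136 148 154
  157 158]
 [160 160 158 153 151 155 166 181 183 170 142 115 102 102 112 131 147 154
  156 153]
 [165 163 159 152 147 144 148 154 151 135 115  99  99 109 120 135 145 150
  148 146]
 [179 176 171 164 159 152 147 142 132 118 100  95 108 127 142 147 144 138
  139 141]
 [195 195 192 188 182 177 168 161 149 130 111 107 127 145 155 154 141 130
  134 139]
 [203 203 202 202 198 196 193 189 180 164 145 138 146 157 159 153 136 123
  130 139]
 [204 204 204 204 203 204 203 202 199 192 183 175 171 168 163 148 124 114
  125 132]
 [204 204 203 204 204 204 204 204 204 202 199 197 193 186 175 152 119 101
  108 111]]
[[ 93  94  94  93  96  96  97  96  93  92  9
[... 2066 characters left out ...]
 188 196 174 101  31  22  38
   56  59]
 [ 28  27  19  26  74 163 197 184 178 176 185 194 170 105  44  21  38  58
   65  66]
 [ 27  27  22  23  18  57  91 135 174 164 131 106  72  48  33  53  66  66
   56  34]
 [ 28  27  30  24  24  14  21  46  70  64  45  37  25  33  32  36  37  35
   30  26]
 [ 24  28  29  27  25  26  19  19  21  18  20  19  23  29  25  25  28  25
   22  28]]
[177.7 276.3] [135.6 203.6]
[188.4 285.2] [135.5 217.4]
[177.1 285.6] [128.7 210.6]
[188.9 275.8] [142.5 210.4]
0 [182.91 280.01] [135.28 210.45]
6 [182.69 278.65] [134.69 210.38]
10 [182.54 277.74] [134.29 210.33]
14 [182.39 276.82] [133.89 210.29]
18 [182.24 275.9 ] [133.49 210.24]
22 [182.09 274.97] [133.08 210.19]
```

```bash
python3 - <<'E'
from h import *
for n in('side0','s8'):
    b=cv2.imread(f'pics/{n}.png'); print(n);print(b[271:284,172:193,0]);print(cv2.cvtColor(b,6)[271:284,172:193])
print(cv2.cvtColor(cv2.imread('pics/top0.png'),6)[203:219,126:146])
for r in(0,14):print(proj('side',[.462,.3475,.119+r/1000]),proj('top',[.462,.3475,.119+r/1000]))
E
```

```text
side0
[[ 87  90  87  85  89  93  92  90  87  88  86  86  85  88  87  89  90  91
   91  89  88]
 [ 86  89  90  90  90  91  89  94  87  90  87  88  88  86  91  92  93  89
   85  87  86]
 [ 92  90  90  90  91  91  94  92  89  91  87  88  88  88  91  90  90  86
   88  87  87]
 [ 90  90  93  90  92  93  91  95  95  98  96  99  95  95  91  92  84  85
   84  87  86]
 [ 90  90  89  93  95  99 103 115 124 126 127 121 113 109 100  92  88  87
   83  88  91]
 [ 90  95  93  95 102 115 130 147 161 164 157 152 144 131 113 102  91  87
   86  89  91]
 [ 92  93  95 105 119 139 156 171 180 180 171 155 142 136 124 112  99  89
   88  90  89]
 [109 105 113 126 142 154 168 180 183 179 161 136 121 118 121 118 114 102
   93  87  88]
 [142 141 143 151 158 162 167 173 175 164 139 116 105 108 120 131 130 109
   94  88  86]
 [175 171 174 177 178 176 171 170 168 154 137 118 107 114 131 147 132 110
   90  85  83]
 [185 187 185 188 188 187 186 180 180 172 162 149 137 139 149 150 137 111
   91  83  82]
 [189 184 186 189 187 189 190 186 187 186 182 176 171 169 168 163 143 112
   89  82  83]
 [191 190 190 190 189 186 
[... 4313 characters left out ...]
66 153 184 173 190 185 139  77  60  80  92 137 180 144  57  20  31
   33  56]
 [ 38  62 158 191 183 177 169 159 158 156 170 167 174 183 140  30  14  45
   52  51]
 [  4  24 130 188 184 172 171 166 169 172 179 175 183 161  90  25  24  43
   56  57]
 [  8   7  53 155 194 179 167 167 162 174 181 189 182 120  30  31  38  57
   61  55]
 [ 19  17  22  64 134 173 177 171 173 177 184 161 105  44  24  40  52  63
   59  51]
 [ 26  26  25  19  48  88 113 145 141 121 100  67  46  36  60  60  62  61
   42  32]
 [ 26  28  24  21  14  18  31  46  57  42  33  29  28  27  34  36  39  30
   32  23]]
[181.37988463 281.15013762] [133.57966312 210.3695059 ]
[180.84673989 277.95821109] [132.17409309 210.20825512]
```

Barrel, shadow of the rod (≈16 mm), side-view height relative to barrel (≈15 mm) and top parallax (≈14 mm) put the rod at about 15 mm: left. Go to the right side of the ball, aligned with the flask.

>>> {"fn": "arm_command", "kwargs": {"moves": [[0,-1.3,5.3,0,0],[0,-1.3,5.3,0,0],[0,-1.3,5.3,0,0],[0,-1.3,5.3,0,0],[0,-1.2,5.4,0,0],[0,-1.2,5.4,0,0],[0,0,0,0,-9.8],[0,0,0,0,0],[0,0,0,0,0]]}}

```text
time_s: 37.35
eef_pos: [0.4264, -0.397, 0.2973]
tcp_rot: [[0.986, 0.168, -0.0], [0.168, -0.986, 0.0], [-0.0, -0.0, -1.0]]
ft_force: [-0.5, 0.4, 0.3]
opening: 0.002
finger_force: 0.0
```

```bash
python3 - <<'E'
from h import *
s=robot.state(); t=s['eef_pos'];print(t.round(4),s['tcp_rot'].round(3))
# ball in side image now: dark blob near predicted
snap('side','pics/s11.png');b=cv2.cvtColor(cv2.imread('pics/s11.png'),6)
P=np.array([.4148,-.3443,.222]);q=proj('side',P);print(q)
u,v=q.round().astype(int);w=b[v-8:v+9,u-9:u+10];ys,xs=np.where(w<50);print(len(xs),xs.mean()+u-9,ys.mean()+v-8)
R=s['tcp_rot'];print('ball in tool axes cm',(R.T@(P-t)*100).round(2))
E
```

```text
[ 0.4264 -0.397   0.2973] [[ 0.986  0.168 -0.   ]
 [ 0.168 -0.986  0.   ]
 [-0.    -0.    -1.   ]]
[354.49028495 132.7160592 ]
27 354.14814814814815 131.7037037037037
ball in tool axes cm [-0.25 -5.39  7.53]
```

Ball found in the side image at (354,132), as predicted. Lower beside it and push left.

>>> {"fn": "arm_command", "kwargs": {"moves": [[0,-0.25,0,4,0],[0,0,0,3.2,0],[0,0,0,0,0],[0,0,-2,0,0],[0,0,-1.5,0,0],[0,0,-1.2,0,0],[0,0,-1,0,0],[0,0,-0.7,0,0],[0,0,0,0,0],[0,0,0,0,0]]}}

```text
time_s: 38.65
eef_pos: [0.4128, -0.3353, 0.2253]
tcp_rot: [[0.985, 0.171, -0.0], [0.171, -0.985, -0.0], [-0.0, -0.0, -1.0]]
ft_force: [1.1, -0.0, -0.5]
opening: 0.003
finger_force: 0.0
```

>>> {"fn": "arm_command", "kwargs": {"moves": [[0,0,-0.5,0,0],[0,0,-0.4,0,0],[0,0,-0.2,0,0],[0,0,0,0,0],[0,0,0,0,0]]}}

```text
time_s: 39.28
eef_pos: [0.4109, -0.3241, 0.2253]
tcp_rot: [[0.985, 0.171, -0.0], [0.171, -0.985, 0.0], [-0.0, -0.0, -1.0]]
ft_force: [-0.4, 0.4, 0.1]
opening: 0.007
finger_force: 0.0
```

>>> {"fn": "arm_command", "kwargs": {"moves": [[0,0,-0.5,0,0],[0,0,-0.3,0,0],[0,0,0,0,0],[0,0,0,0,0]]}}

```text
time_s: 39.78
eef_pos: [0.4106, -0.3224, 0.2258]
tcp_rot: [[0.986, 0.168, 0.004], [0.168, -0.986, -0.008], [0.003, 0.009, -1.0]]
ft_force: [2.9, -22.2, -11.2]
opening: 0.007
finger_force: 10.7
```

```bash
python3 - <<'E'
from h import *
for n in('side','top'):
    snap(n,f'pics/{n}12.png');b=cv2.cvtColor(cv2.imread(f'pics/{n}12.png'),6)
    for a in(.6,.9,1.2):
        l=.085*np.sin(a-.6);z=.139+.085*np.cos(a-.6);P=np.array([.415-.17*l,-.346+.985*l,z]);q=proj(n,P);u,v=q.round().astype(int);print(n,a,q.round(1),b[v-2:v+3,u-2:u+3].mean().round(0))
b=cv2.cvtColor(cv2.imread('pics/side12.png'),6);print(b[124:146,332:364])
E
```

```text
side 0.6 [354.8 131.9] 103.0
side 0.9 [351.4 137.1] 101.0
side 1.2 [347.8 143.8] 20.0
top 0.6 [385.9 222.9] 99.0
top 0.9 [376.1 224.7] 113.0
top 1.2 [366.5 226.3] 13.0
[[137 120 101  87  76  67  52  43  36  33  32  36  32  36  41  36  42  46
   46  43  39  42  45  39  38  42  42  59  70  79  73  63]
 [139 123 110 104 105  99  84  72  59  53  39  34  33  32  29  36  40  56
   50  44  41  45  42  42  36  44  50  58  68  76  78  89]
 [138 120  99  96 104 107 105 100  93  85  73  57  44  33  38  37  36  43
   45  39  39  43  43  39  40  40  58  74  87  90  97 116]
 [134 114  92  82  90  97 105 107 103 105  98  88  76  66  66  56  41  33
   28  27  36  32  39  36  38  49  68 101 116 122 130 139]
 [138 123 105  94  96 105 102 100 101 105 103 102 101  97  98  83  64  51
   36  36  36  33  35  34  42  64  93 120 136 146 149 150]
 [136 126 117 112 116 119 115 108 107 106 101 101 101 108 107 101  87  76
   69  61  50  42  38  42  60  87 120 135 146 151 152 152]
 [137 130 126 122 124 127 124 121 119 116 109 101  97 100 104 104 104  96
   96  94  81  72  67  68  86 108 133 146 152 152 155 149]
 
[... 1294 characters left out ...]
5 149 151 151 154 154 153 150 147]
 [131 129 133 134 138 140 136 140 136 139 136 125  95  61  33  21  22  27
   44  67  88 104 127 144 147 151 152 152 151 149 149 147]
 [130 137 135 135 133 138 135 140 140 142 133 114  78  44  21   9  13  19
   38  68  93 119 134 136 135 136 142 146 149 149 149 150]
 [131 133 136 132 132 134 137 141 144 142 129 101  63  24  11  14  16  22
   41  74 107 127 131 123 114 111 124 130 142 145 146 151]
 [134 132 133 132 133 136 137 144 144 143 132 104  62  25  14   9   3  15
   42  77 117 128 120 106  98  96 104 122 139 147 149 152]
 [129 128 130 131 131 134 138 142 146 148 142 114  75  36  14   6   8  15
   41  77 107 114 104  95 100  99 102 122 142 148 150 153]]
```

The stop is felt (22 N) and the ball is dark at the 1.2 rad pixel in both views. Back off.

>>> {"fn": "arm_command", "kwargs": {"moves": [[0,0,2,0,0],[0,0,4,0,0],[0,0,0,-5,0],[0,0,0,-5,0],[0,0,5,0,0],[0,0,5,0,0],[0,0,5,0,0],[0,0,5,0,0],[0,0,0,0,0],[0,0,0,0,0],[0,0,0,0,0]]}}

```text
time_s: 41.25
eef_pos: [0.4543, -0.5712, 0.3256]
tcp_rot: [[0.985, 0.172, -0.0], [0.172, -0.985, 0.001], [0.0, -0.001, -1.0]]
ft_force: [0.8, -0.2, 0.1]
opening: 0.005
finger_force: 0.0
```

```bash
python3 - <<'E'
from h import *
for n in('side','top'):
    snap(n,f'pics/{n}13.png');b=cv2.cvtColor(cv2.imread(f'pics/{n}13.png'),6)
    for a in(.6,.9,1.05,1.2):
        l=.085*np.sin(a-.6);z=.139+.085*np.cos(a-.6);P=np.array([.415-.17*l,-.346+.985*l,z]);q=proj(n,P);u,v=q.round().astype(int);print(n,a,q.round(1),b[v-1:v+2,u-1:u+2].mean().round(0))
    ref=cv2.cvtColor(cv2.imread('pics/mtop.png' if n=='top' else 'pics/mside.png'),6).astype(int)
    for nm,P in (('jar1',(.633,.2216,.1)),('jar2',(.6425,.107,.1)),('jar3',(.6255,-.0515,.1)),('gauge',(.4617,.3426,.12))):
        u,v=proj(n,P).round().astype(int);print(n,nm,abs(b.astype(int)-ref)[v-12:v+12,u-14:u+14].mean().round(1))
# lid (bright flange) centres now in top view vs jar position
g=cv2.imread('pics/top13.png')
for P in ((.633,.2216),(.6425,.107),(.6255,-.0515)):
    q=proj('top',(*P,.098));u,v=q.round().astype(int);w=g[v-24:v+25,u-24:u+25].min(2)
    big=cv2.resize(w,None,fx=4,fy=4,interpolation=cv2.INTER_CUBIC)
    C=cv2.HoughCircles(big,cv2.HOUGH_GRADIENT_ALT,1.5,300,param1=200,param2=.6,minRadius=56,maxRadius=76)
    if C is not None:
        x,y,r=C[0,0]; print(P,at('top',u-24+x/4-.375,v-24+y/4-.375,.098).round(4),'r mm',round(r/4*1.23/.4195,1))
E
```

```text
side 0.6 [354.8 131.9] 141.0
side 0.9 [351.4 137.1] 146.0
side 1.05 [349.6 140.3] 114.0
side 1.2 [347.8 143.8] 24.0
side jar1 14.8
side jar2 7.5
side jar3 12.7
side gauge 6.0
top 0.6 [385.9 222.9] 70.0
top 0.9 [376.1 224.7] 55.0
top 1.05 [371.2 225.5] 58.0
top 1.2 [366.5 226.3] 28.0
top jar1 10.2
top jar2 10.9
top jar3 33.4
top gauge 5.1
(0.633, 0.2216) [0.6317 0.2183 0.098 ] r mm 47.3
(0.6425, 0.107) [0.6423 0.108  0.098 ] r mm 48.4
(0.6255, -0.0515) [ 0.6278 -0.0536  0.098 ] r mm 47.7
```

Lever at the left stop, the three lids at their jars, gauge unchanged. Hand in.

```bash
python3 -c "
from cell import robot
print(robot.close_job())"
```

```text
the job is handed in; nothing more can be done
None
```

I handed the job in, but the hand-in returned no verdict: all three jars are lidded, the gauge is back on its mat with the rod out about 15 mm (my estimates from the images ran from about 14 to 16 mm), and the lever is fully left.

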